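Seat the strainer on the citrus juicer

ROBOT

A 7-joint arm with a two-finger parallel gripper is mounted at the origin on a cart in front of the work surface, level with it; the furniture and walls round the work are solid. World frame = base frame: x ahead of the robot, y to its left, z up, the work surface at z = 0. Lengths are in mm, angles in degrees, forces in N, time in s.
With the tool pointing down it reaches from about 350 to 900 mm from the base axis. Payload 19.9 kg.
Tool frame: the origin (TCP) lies at the very end of the fingers, on their centre line; the grasp point (between the pads) lies 19 mm behind it; z points along the fingers, y is the line along which they close (so a half turn about z gives the same grasp; the last joint's range is limited). The gripper opens to 85 mm and grips with 20 to 120 N. Pads are 22 mm wide; open, the fingers measure 114 mm over their backs; the gripper's body (76 mm by 85 mm) begins 54 mm behind the grasp point. The pads swing forward as they close: fully open they stand 13 mm farther back than shut.
Start: joints at [68.44, 23.915, -0.59, 92.452, 0.269, 63.638, -3.037], TCP at [205.357, -590.279, 231.26] pointing down, gripper open.
Joint ranges: [-161.28, 161.28], [-22.2, 115.67], [-73.04, 71.86], [3.21, 147.25], [-68.34, 248.33], [10.77, 114.83], [-161.83, 161.83]. Speed limits (degrees/s): [108.29, 108.29, 136.94, 136.94, 172.46, 172.46, 172.46].

INTERFACE

Orientations are given as [roll, pitch, yaw] about the fixed x, y, z axes, in that order (R = Rz(yaw) Ry(pitch) Rx(roll)).
In Python, from station import robot, fingers, solve_ik, observe, vision, ticket gives the robot as it stands. The module is installed in compiled form; this text tells all that it offers. Calls block until the motion is done:
- robot.reach(position, orientation): joint-space move of the TCP to a pose.
- robot.servo_line(position, rot=None, max_speed=150, stop_force=None): straight line of the TCP; rot=None keeps the orientation; max_speed is the mean speed in mm/s. With stop_force (N) it stops when the force on the tool has changed by that much, and returns True; else False.
- robot.set_joints(angles): joint-space move.
- fingers.gripper_to(opening): opening from 0.0 (shut) to 1.0 (fully open); the grip force is fixed at half the most; returns when the fingers have stopped.
- robot.wait(seconds).
- solve_ik(position, orientation): joint angles nearest the present ones, or None.
- observe(): the state.
- vision.capture(name): name is "side" or "top" or "wrist"; returns a dict with "color" (384x512x3 uint8, blue, green, red), "z_map" (384x512 float32, mm along the optical axis (not along the pixel's ray), 0 where there is no reading), "mtx" (3x3 intrinsics, pixels), "dist_coeffs" ([k1, k2, p1, p2, k3] as OpenCV has them; the pictures are not rectified), "R" (3x3) and "t" (3): a world point X has camera coordinates R X + t; the wrist camera has in their place "mount" (4x4, takes a point from camera to tool coordinates, whose origin is the TCP and whose axes are the flange's). Camera axes: x right, y down, z forward; pixel columns grow to the right and rows downward; lengths in mm; the calibration is good to about 2 mm. A picture is of the moment at which its call begins: read the wrist's pose just before it.
A pose or a line that the arm cannot do raises robot.PlanningError and nothing moves.
- ticket.finish_job(): hands the job in; it is judged then, once.
The state is a dict: "time": time; "qpos": joint angles; "joint_velocities": joint speeds; "tau": joint torques, N m; "position": TCP position; "eef_rot": TCP orientation; "ft_force": force on the tool from outside, world axes, zero at the start; "torque": the same for the moment, N m; "gripper_width": opening from 0.0 (shut) to 1.0 (fully open); "grasp_force": force on a finger pad.
Only numpy, scipy, OpenCV 4.12 (cv2) and the standard library are available. Lean on these libraries where they do the work, as an engineer would, in place of code of your own. Each camera call takes 0.05 s, during which the arm holds its last target. There are 200 camera calls.

TASK

The strainer of the citrus juicer was only laid on and is riding on top of the three locating pins. With a fingertip against one of its thumb tabs push it round until its notches drop over the pins, then press the cone down until the strainer sits fully home, and leave it so. Do not lift the strainer off, and leave the glass, the mug and the half grapefruit where they are.

Things in the scene. Friction and masses are not known exactly. Their poses are not given: they have to be found in the camera images.
- juicer: Electric citrus juicer, fixed on the worktop: steel motor base on a black foot with a round grey juice collector on top, 152 mm across, rim 124 mm above the worktop, and a short pouring spout. Origin: centre of the foot, on the worktop; z up; its -x axis points along the spout, which reaches 112 mm from the axis.
- seat (a point): Centre of the flat seat for the strainer inside the collector, 112 mm above the worktop, on the juicer's axis. A fixed shaft stands here inside the strainer's sleeve (1 mm play), so the strainer turns about this point and cannot slide off.
- spout_pin (a point): Top centre of one of three alike upright steel locating pins, 7 mm thick, 8 mm high, tops tapered, on the seat 63 mm from the axis: at 180 (this one, at the spout), 60 and 300 degrees counter-clockwise from the juicer's +x. The strainer hides them until aligned; a black arrow on the rim marks each.
- catch_ball (a point): Innermost point of one of three sprung steel ball catches in the collector wall, at 0 (this one), 120 and 240 degrees from the juicer's +x. Once the notches are over the pins they hold the strainer about 4 mm above its seat until it is pressed past them with about 8 N (12 N at most).
- strainer: White loose strainer disc with an orange ribbed cone fixed in its middle: 136 mm across, 3 mm thick, about 120 g. Origin: centre of the disc's underside, z up. Three alike open notches in its edge, 13 mm wide, 13 mm deep, at 60, 180, 300 degrees from its +x. Underside 120 mm above the worktop when riding on the pins, about 116 when dropped over them, 112 fully home.
- thumb_tab (a point): Middle of one of three alike upright white thumb tabs on the disc, at 0 (this one), 120 and 240 degrees from the strainer's +x, 54 mm from its axis; 7 mm thick (tangentially), 15 mm long (radially), top 23 mm above the disc's underside. The disc turns easily either way until a notch meets each pin and it drops; then the pins stop it.
- cone_top (a point): Centre of the flat blunt top (18 mm across) of the strainer's cone, on its axis, 45.5 mm above the disc's underside. Pressing here seats the strainer.
- glass_mid (a point): Middle of the clear drinking glass under the spout (76 mm across, 86 mm high), half-way up. To be left alone.
- mug_mid (a point): Middle of the orange mug behind and to the right (81 mm across, 101 mm high), half-way up. To be left alone.
- grapefruit_mid (a point): Middle of the half grapefruit on the chopping board (86 mm across, 61 mm high), half-way up. To be left alone.
Things that resemble listed ones, but are neither listed nor needed, are in the scene too. What is meant by the strainer is not green, and is the larger of those in its own colour.

How it is judged (in metres and radians):
At the end, for the whole second after the job is handed in: The strainer rests fully home in the collector: its underside within 1.7 mm of the seat (possible only with the notches over the pins), centred within 3 mm, level within 1.7 degrees and at rest; glass, mug and half grapefruit within 15 mm of where they stood (z of strainer in the frame of juicer below 0.1137 m and horizontal distance between strainer and juicer below 0.003 m and angle between strainer's own z axis and vertical below 0.03 rad and linear speed of strainer below 0.01 m/s and distance of each of glass_mid, mug_mid, grapefruit_mid from where it was at the start of the episode below 0.015 m); the robot touches nothing.
It fails at once if the strainer is lifted more than 6 mm above the pins on which it rode (z of strainer in the frame of juicer above 0.126 m).
It fails at once if the strainer is tipped by more than 11 degrees (angle between strainer's own z axis and vertical above 0.2 rad).
It fails at once if the glass is pushed away by more than 15 mm or knocked over (distance of glass_mid from where it was at the start of the episode above 0.015 m or angle between glass_mid's own z axis and vertical above 0.3 rad).
It fails at once if the mug is pushed away by more than 15 mm (distance of mug_mid from where it was at the start of the episode above 0.015 m).
It fails at once if the half grapefruit is pushed away by more than 15 mm (distance of grapefruit_mid from where it was at the start of the episode above 0.015 m).
It also fails if it takes over 54 s, if anything falls off the work surface, if the arm or the gripper's body presses on something with over 40 N, if the wrist force passes 120 N, or if a joint passes its speed limit or range.

## Working session

There is one attempt and no reset: what is moved stays moved. The work goes in short steps, each a Python script; the robot and the scene stay as the last script left them, time stands still between calls to the robot, and variables do not carry over. Pictures are saved under pics/ and viewed, at most 10 in all, crops included, and the job is handed in when it is done.

```bash
mkdir -p pics
python3 - <<'E'
from station import robot, fingers, solve_ik, observe, vision
import cv2, numpy as np, pickle
for n in ("side","top"):
    c=vision.capture(n); pickle.dump(c,open(n+".pkl","wb")); cv2.imwrite(f"pics/{n}0.png",c["color"])
    print(n,c["mtx"].tolist(),c["dist_coeffs"],c["R"].tolist(),c["t"].tolist())
s=observe(); print({k:np.round(v,2).tolist() for k,v in s.items()})
E
```

```text
side [[381.13382199983675, 0.0, 252.41073919764713], [0.0, 381.13382199983675, 193.59341192677093], [0.0, 0.0, 1.0]] [0.0003923 0.        0.        0.        0.       ] [[-0.9995004784177587, 0.025632539270452556, -0.018486929794325552], [0.030377286362388182, 0.6178230661248594, -0.7857301568842416], [-0.008718607453548934, -0.7858992504733837, -0.6182930971549373]] [523.3300987830485, 133.16538298968965, 1138.3165375630329]
top [[476.04799384699595, 0.0, 252.4927152613581], [0.0, 476.04799384699595, 194.76032137066255], [0.0, 0.0, 1.0]] [-0.0135558  0.         0.         0.         0.       ] [[-0.02208096272971683, -0.9997316442610487, -0.007005037332423397], [-0.9976619014182155, 0.02248745510401626, -0.06453715845569685], [0.06467736500136449, 0.005563616274029041, -0.9978907177794751]] [-66.92360748323313, 504.84605296972245, 1450.1740715387357]
{'time': 0.1, 'qpos': [68.44, 23.94, -0.59, 92.48, 0.27, 63.64, -3.04], 'joint_velocities': [-0.05, -0.12, -0.05, -0.14, 0.05, -0.1, -0.01], 'tau': [0.0, -86.58, 0.68, -43.56, 0.02, 0.0, -0.0], 'position': [205.23, -590.02, 230.74], 'eef_rot': [-179.94, 0.0, 19.18], 'ft_force': [-0.14, -0.29, 0.03], 'torque': [-0.02, 0.02, 0.03], 'grasp_force': 0.0, 'gripper_width': 1.0}
```

View pics/side0.png

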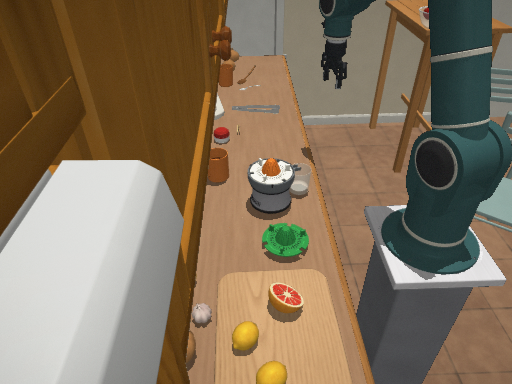

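View pics/top0.png

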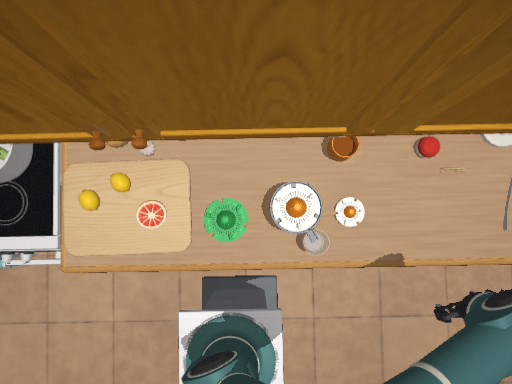

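The side view shows the juicer at (271,185). In the top view there are three candidates: a green reamer at (226,219), a white disc with an orange cone in the juicer at (296,207), and a smaller white and orange one at (350,212). The one meant is (296,207), because it is the larger white one and sits in the collector. The glass is at (316,242), the mug at (343,147) and the grapefruit at (151,214). I'll confirm in an enlarged crop.

Run:
```python
import cv2, pickle
c=pickle.load(open("top.pkl","rb"))["color"]
cv2.imwrite("pics/crop1.png",cv2.resize(c[172:262,256:376],None,fx=6.66,fy=6.66,interpolation=cv2.INTER_CUBIC))
```

```text
(no output)
```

View pics/crop1.png

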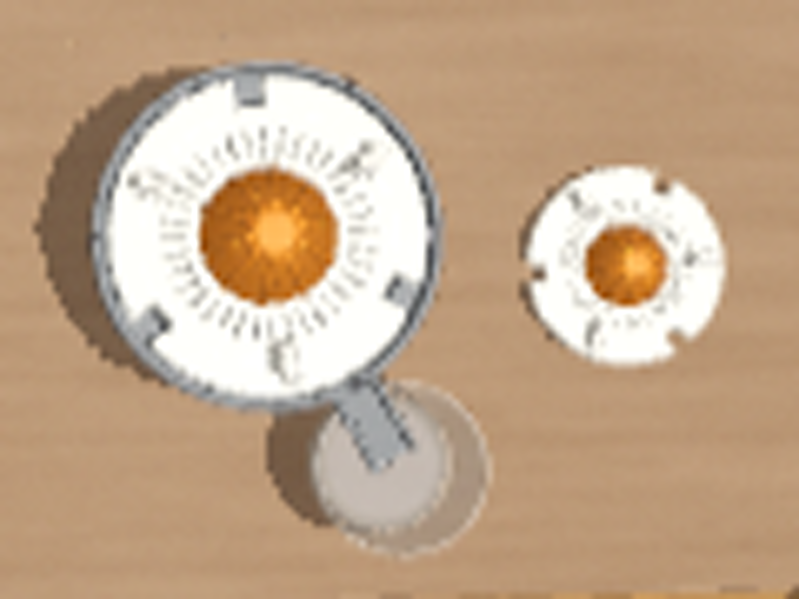

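The crop confirms it: the larger white strainer is in the collector, centred at about (267,235). Its notches are at (250,88), (152,325) and (403,290), its tabs at (145,185), (362,160) and (285,355), the cone top is at (275,232) and the spout end at (395,455). Next I'll turn these into positions.

```bash
cat > h.py <<'E'
import cv2, numpy as np
def ray(c,px,z):
    u=cv2.undistortPoints(np.array([[px]],float),c["mtx"],np.array(c["dist_coeffs"]))[0,0]
    R=np.array(c["R"]);o=-R.T@np.array(c["t"]);d=R.T@np.array([*u,1])
    return o+d*(z-o[2])/d[2]
E
python3 - <<'E'
import pickle,numpy as np
from h import *
c=pickle.load(open("top.pkl","rb"))
f=lambda x,y,z: ray(c,(256+(x+.5)/6.66-.5,172+(y+.5)/6.66-.5),z)
C=f(267,236,124);T=f(275,232,165.5);print(C,T)
for n,pts,z in (("rimext",[(93,235),(441,235),(267,61),(267,411)],124),("notch",[(250,88),(152,325),(403,290)],121),("tab",[(145,185),(362,160),(285,355)],140),("spout",[(395,455),(361,389)],115),("glass",[(402,467)],86)):
    for p in pts:
        P=f(*p,z);d=(P-C)[:2];print(n,P.round(1),np.hypot(*d).round(1),np.degrees(np.arctan2(d[1],d[0])).round(1))
E
```

```text
[ 458.52664271 -200.86730445  124.        ] [ 458.57477055 -200.71883055  165.5       ]
rimext [ 460.6 -126.5  124. ] 74.4 88.4
rimext [ 457.3 -275.2  124. ] 74.3 -91.0
rimext [ 533.6 -203.   124. ] 75.1 -1.6
rimext [ 384.  -198.8  124. ] 74.6 178.4
notch [ 522.4 -195.6  121. ] 64.1 4.7
notch [ 421.7 -150.9  121. ] 62.1 126.4
notch [ 434.2 -258.6  121. ] 62.7 -112.8
tab [ 480.7 -148.6  140. ] 56.8 67.1
tab [ 489.2 -240.6  140. ] 50.2 -52.3
tab [ 407.6 -205.7  140. ] 51.1 -174.6
spout [ 363.8 -253.8  115. ] 108.5 -150.8
spout [ 392.3 -240.1  115. ] 76.9 -149.4
glass [ 357.6 -260.3   86. ] 117.1 -149.5
```

The strainer is centred at (458.5, -200.8). The spout at -150° puts the pins at -150, -30 and 90°. The notches are near 6, 126 and -114°, so the strainer has to turn about 36° clockwise. I'll push the tab at -174° from its counter-clockwise side.

Run:
```python
from station import robot, fingers, observe, vision
import numpy as np, cv2
C=np.array([458.5,-200.8]);r=55
P=lambda a,z: [C[0]+r*np.cos(np.radians(a)),C[1]+r*np.sin(np.radians(a)),z]
O=lambda a: [180,0,a+180]
fingers.gripper_to(0.0)
robot.reach(P(-148,230),O(-148))
print("stop",robot.servo_line(P(-148,130),stop_force=4))
s=observe();f0=np.array(s["ft_force"]);print(s["time"],s["position"],f0)
for a in np.arange(-150,-208,-2.):
    hit=robot.servo_line(P(a,130),rot=O(a),max_speed=25,stop_force=6)
    s=observe();f=np.array(s["ft_force"])-f0
    print(a,hit,f.round(1),round(s["time"],1))
    if hit or np.hypot(f[0],f[1])>5: break
c=vision.capture("top");cv2.imwrite("pics/top2.png",cv2.resize(c["color"][172:262,256:376],None,fx=6.66,fy=6.66,interpolation=cv2.INTER_CUBIC))
print(s["position"])
```

```text
stop False
3.2167 [ 412.2099167  -230.26426529  130.62168312] [ 0.60777698  0.22120053 -0.60364647]
-150.0 False [-0.9 -0.1  0.8] 3.5
-152.0 False [-0.8 -1.1  0.3] 3.7
-154.0 False [-1.1  0.3  0.8] 4.0
-156.0 False [-0.6 -0.1  0.4] 4.2
-158.0 False [-1.3 -0.5 -0.1] 4.5
-160.0 False [-0.7 -0.6  0.7] 4.7
-162.0 False [-0.3 -0.3  1.2] 5.0
-164.0 False [-1.  -0.7  1.1] 5.2
-166.0 False [-0.4 -0.1  0.9] 5.5
-168.0 False [-0.5 -1.1  1.4] 5.7
-170.0 False [-0.3 -0.4  1.4] 6.0
-172.0 False [ 0.2 -0.5  0.8] 6.2
-174.0 False [-0.3 -0.8  1.6] 6.5
-176.0 False [-0.8  0.2  0.6] 6.7
-178.0 False [-1.1  0.   0.3] 7.0
-180.0 False [-0.5 -0.8  0.6] 7.2
-182.0 False [-0.3 -0.4 -0. ] 7.5
-184.0 False [-0.5 -0.3 -0. ] 7.7
-186.0 False [-0.6 -0.6  0.2] 8.0
-188.0 False [-1.3  0.7  0.4] 8.2
-190.0 False [-0.8 -0.3  0.9] 8.5
-192.0 False [-0.5  0.1  0.6] 8.7
-194.0 False [-1.1 -1.3  0.4] 9.0
-196.0 False [-0.3 -0.5  0. ] 9.2
-198.0 False [-2.6 -2.4  2.2] 9.5
-200.0 False [-7.6 -4.7  2.9] 9.7
[ 406.0088094  -182.55404902  129.84576352]
```

The push met a firm stop at -200°, where the pins were expected to stop it. I'll back off, raise the tool and look.

Run:
```python
from station import robot, fingers, observe, vision
import numpy as np, cv2
from h import *
C=np.array([458.5,-200.8]);r=55
P=lambda a,z: [C[0]+r*np.cos(np.radians(a)),C[1]+r*np.sin(np.radians(a)),z]
robot.servo_line(P(-190,131),rot=[180,0,-10],max_speed=40)
robot.servo_line(P(-190,230))
robot.reach([330,-330,260],[180,0,-10])
c=vision.capture("top")
Q=c["color"][172:262,256:376]
cv2.imwrite("pics/top3.png",cv2.resize(Q,None,fx=6.66,fy=6.66,interpolation=cv2.INTER_CUBIC))
s=observe();print(s["time"],s["ft_force"])
```

```text
11.7 [ 0.05355262  0.42040462 -0.39064867]
```

View pics/top3.png

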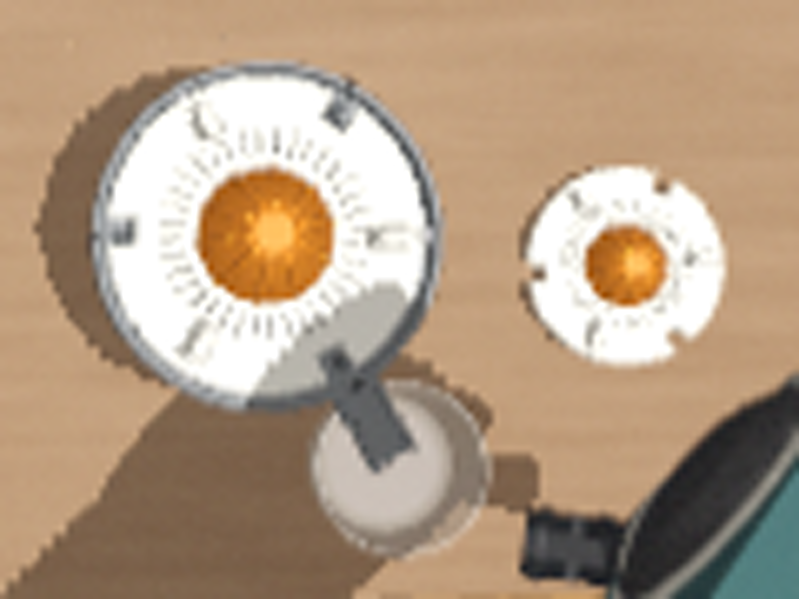

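Each notch, at (340,110), (123,230) and (335,358), now shows a dark pin inside it and lines up with the spout, so the strainer has dropped. Next I'll press on the cone top.

Run:
```python
from station import robot, fingers, observe, vision
import numpy as np, cv2
x,y=458.5,-200.8
robot.reach([x,y,230],[180,0,-10])
robot.servo_line([x,y,168])
f0=np.array(observe()["ft_force"])
for z in np.arange(167,148,-1.):
    hit=robot.servo_line([x,y,z],max_speed=10,stop_force=25)
    s=observe();f=np.array(s["ft_force"])-f0
    print(z,hit,s["position"][2].round(1),f.round(1),round(s["time"],1))
    if hit or f[2]>25: break
robot.servo_line([x,y,230])
robot.reach([330,-330,260],[180,0,-10])
for n,(a,b,u,v) in dict(top=(172,262,256,376),side=(140,230,210,330)).items():
    c=vision.capture(n)
    cv2.imwrite(f"pics/{n}4.png",cv2.resize(c["color"][a:b,u:v],None,fx=6.66,fy=6.66,interpolation=cv2.INTER_CUBIC))
s=observe();print(s["time"],s["ft_force"])
```

```text
167.0 False 167.7 [-0.5 -0.  -0.3] 13.3
166.0 False 166.1 [-1.1 -0.8 -0.8] 13.5
165.0 False 164.9 [-0.9 -0.5 -0.6] 13.8
164.0 False 163.9 [-0.5 -0.8  0.2] 14.0
163.0 False 162.9 [-2.  -1.1 -0.3] 14.3
162.0 False 161.9 [-1.1 -1.4 -0.3] 14.5
161.0 False 160.9 [-1.  -1.7 -0.2] 14.8
160.0 False 160.0 [-1.3 -2.1  1. ] 15.0
159.0 False 158.9 [-0.6 -1.5  1.4] 15.3
158.0 False 157.8 [ 0.1 -1.6 -1.6] 15.5
157.0 False 157.5 [-5.5  0.3 12.9] 15.8
156.0 False 157.4 [-13.4   4.6  32.3] 16.0
17.5417 [ 0.01950554 -0.80456758  0.94355359]
```

View pics/top4.png

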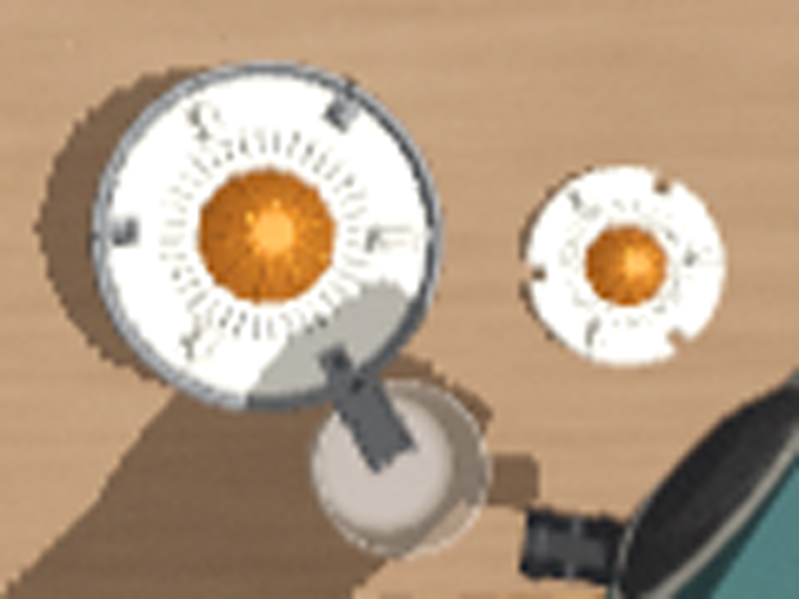

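View pics/side4.png

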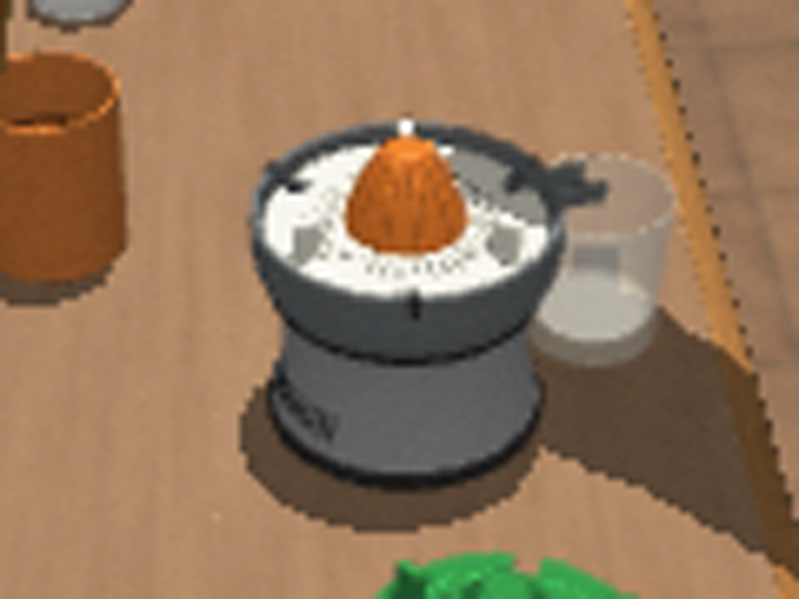

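The strainer stopped hard at TCP z = 157.4, and fully home is 112 + 45.5 = 157.5. The press reached 32 N, well past the catches. The views show it sunk level in the collector with the pins in the notches, and the glass (595,260 in the side crop) and the mug are undisturbed.

```bash
python3 -c "
from station import ticket
print(ticket.finish_job())"
```

```text
the job is handed in; nothing more can be done
None
```

I turned the strainer until its notches dropped over the pins, pressed it to its fully-home height (about 0.1 mm off nominal), and handed the job in; I did not touch the glass, mug or half grapefruit.

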